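Dispense one clamping washer into the bolt kit

ROBOT

A 6-joint arm with a two-finger parallel gripper is mounted at the origin on the work surface. World frame = base frame: x ahead of the robot, y to its left, z up, the work surface at z = 0. Lengths are in m, angles in rad, forces in N, time in s.
With the tool pointing down it reaches from about 0.35 to 0.775 m from the base axis. Payload 5.5 kg.
Tool frame: the origin (TCP) lies at the very end of the fingers, on their centre line; the grasp point (between the pads) lies 19 mm behind it; x points along the fingers, y is the direction in which the jaws open and shut, and the axes are right-handed (so a half turn about x gives the same grasp; the last joint's range is limited). The gripper opens to 85 mm and grips with 20 to 120 N. Pads are 22 mm wide; open, the fingers measure 114 mm over their backs; the gripper's body (76 mm by 85 mm) begins 54 mm behind the grasp point. The pads swing forward as they close: fully open they stand 13 mm farther back than shut.
Start: joints at [-1.428, 0.313, 0.046, 1.304, 0, 1.431], TCP at [0.16, -0.552, 0.231] pointing down, gripper open.
Joint ranges: [-2.76, 2.76], [-0.86, 1.69], [-1.03, 1.26], [-2.2, 2.34], [-1.47, 1.5], [-3.14, 3.14]. Speed limits (rad/s): [2.57, 2.57, 3.14, 3.14, 3.14, 3.14].

INTERFACE

Orientations are given as a unit quaternion [w, x, y, z].
In Python, from workcell import env gives the robot as it stands.
- The arm moves only by the tool servo_tool, never from a script. Its argument "increments" is a list of rows, each an object with "offset": the shift along the tool's x, y, z in cm, a list of three; "yaw": the turn about the tool's x in degrees. In form: [{"offset": [x, y, z], "yaw": yaw}, ...]. A call has exactly 8 rows; each row is the pose to reach, as a shift and turn from the pose commanded when the call began, along the tool's axes at that moment; what a row does not reach only later rows make up. A row lasts 1/10 s, in which the tool goes at most 50 mm and 8.59 degrees, less where a joint would pass 70% of its speed; a pose out of reach is approached as far as the arm can. A call with a gripper value outside its range is refused whole. "claw" is the opening, from 0 (shut) to 1 (fully open), set as the call begins (left out, the last holds). The fingers move at their own pace and stop on an object; "force" is the grip in N (left out, the last holds). Time passes only in rows, so rows that repeat a pose let the fingers close, or fill a call up. It gives the time, the measured TCP pose, the force and the opening at its end, in the units of the state.
- env.get_state(): the state, without advancing time (a new reading comes with each control period).
- env.read_camera(name): name is "scene" or "side" or "wrist"; returns (picture, depth): 480x640x3 uint8, red, green, blue; 480x640 float32, m along the optical axis (not along the pixel's ray), 0 where there is no reading.
- env.camera_model(name): a dict with "vertical_fov" (degrees; the focal length in pixels is half the picture's height over the tangent of half this angle, whatever the lens; pixels are square), "cx", "cy" (the principal point, pixels), "world_from_camera" (4x4, takes a point from camera to world coordinates). Camera axes: x right, y up, looking along -z (the intrinsics and any distortion apply to the point x, -y, -z); pixel columns grow to the right and rows downward; lengths in m; the calibration is good to about 2 mm. A picture is of the moment at which its call begins: read the wrist's pose just before it. camera_model takes no time and is no camera call; for the wrist camera it gives the pose at the moment of the call.
- env.hand_in(): hands the job in, once; it reports no verdict.
The state is a dict: "clock": time; "joint_pos": joint angles; "qvel": joint speeds; "tau": joint torques, N m; "tcp_pos": TCP position; "orientation": TCP orientation; "wrist_force": force on the tool from outside, world axes, zero at the start; "ft_torque": the same for the moment, N m; "finger_gap": finger opening in m.
Only numpy, scipy, OpenCV 4.12 (cv2) and the standard library are available. Lean on these libraries where they do the work, as an engineer would, in place of code of your own. Each camera call takes 0.05 s, during which the arm holds its last target.

TASK

The bolt kit in the blue tray still lacks its washer. Press the red plunger of the washer feeder fully down once and let it come up again, so that a single washer comes out on to the shelf in front of the magazine, then nudge that washer sideways with your fingertips, without lifting it, off the shelf's open side into the front pocket of the blue tray. The other washers stay in the magazine, and the bolt, the nuts and the things on the bench stay where they are.

Things in the scene. Friction and masses are not known exactly. Their poses are not given: they have to be found in the camera images.
- feeder: Washer feeder bolted to the bench: grey cast base from x = -88 to +110 mm and y = -60 to +60 mm, its flat dark top (the deck) 24 mm above the bench. Origin on the bench under the magazine's axis, z up. It delivers towards its -x end. Behind the magazine a grey gear housing (x = +47 to +105 mm, 56 mm wide, top 46 mm above the bench) carries the red plunger.
- magazine_top (a point): Centre of the top of the magazine, a 60 x 60 mm square aluminium tower with four rods round the stack of four washers, on the feeder's axis; 80 mm above the bench. The lowest washer lies on the deck inside it and leaves towards -x through a gate 11 mm high.
- plunger_cap (a point): Centre of the top of the plunger's round red palm cap, 34 mm across; 91 mm above the bench when up, at x = +75 mm, y = 0 of the feeder. Moves with the plunger.
- plunger (a joint): Plunger travel down: 0 = up, 0.032 m = fully down on its stop. Spring 3 N (top) to 7 N (bottom), plus a few N while a washer is pushed; press with about 12 N, not in a jerk. Geared to a blade: at full depth the lowest washer lies out on the shelf and stays there. As the spring lifts the plunger, the blade withdraws and the stack drops by one, ready for the next press.
- shelf (a point): The shelf is the bare deck in front of the magazine, x = -30 to -82 mm of the feeder, with a lip 6 mm high along its front and no walls at its two sides (edges at y = +60 and -60 mm). This point, 24 mm above the bench at x = -56 mm, y = 0, is where the middle of a delivered washer comes to lie, within a few mm; axes as the feeder's.
- washer1: The lowest washer of the stack, the one to be dispensed: round yellow-zinc steel clamping washer, 44 mm outside, hole 17 mm, 8 mm thick, about 80 g. Origin in the centre of its underside.
- washer2: Washer 2 of the stack counted from the bottom, same as the lowest; must stay in the magazine.
- washer3: Washer 3 of the stack counted from the bottom, same as the lowest; must stay in the magazine.
- washer4: Washer 4 of the stack counted from the bottom, same as the lowest; must stay in the magazine.
- kit_tray: Blue plastic kit tray, fixed, 199 mm (x, parallel to the feeder's) by 110 mm (y), floor 3 mm, walls 3 mm thick and 16 mm high: 8 mm lower than the deck. It stands 2 mm beside the feeder's base, on its left (+y) or right (-y); the orange tray is on the other side. A cross wall halfway parts a front pocket (-x, beside the shelf) from a rear one with bolt and nut. Origin under its centre.
- kit_tray_pocket (a point): Centre of the floor of the blue tray's front pocket, 3 mm above the bench; the pocket measures 95 mm (x) by 104 mm (y) inside. It lies beside the shelf, 117 mm to the side of the shelf's middle. Axes as the tray's.
- spare_tray: Orange plastic tray, the same as the blue one, on the other side of the feeder; the wrong place for the washer.
- bolt: Steel M16 hexagon bolt standing on its head (24 mm across flats) in the rear pocket of the blue tray, 70 mm tall, shank 16 mm across; origin under its centre. Leave alone.
- nut: Steel M16 hexagon nut, 24 mm across flats, 13 mm thick, lying in the rear pocket of the blue tray; origin under its centre. Leave alone.
- flange_nut: Dark flange nut, flange 34 mm across, 16 mm tall, lying in the rear pocket of the orange tray; origin under its centre. Leave alone.
- enclosure: Open aluminium electronics enclosure 160 x 120 x 60 mm with a circuit board inside, standing on the bench; origin under its centre. Leave alone.
- screwdriver: Screwdriver with yellow handle, 200 mm long, lying on the bench along its x axis; origin under its middle. Leave alone.
- spanner: Steel spanner, 180 mm long, lying on the bench along its x axis; origin under its middle. Leave alone.
- oil_can: Upright oil can with a green band, 56 mm across, 110 mm tall; origin under its centre. Leave alone.
- terminal_strip: Strip of grey and green terminal blocks on a rail, 110 x 42 x 39 mm, on the bench along its x axis; origin under its centre. Leave alone.

How it is judged:
By the outcome, as a careful person would: the job done as asked, in the order asked, and still so for the second after the job is handed in, with the robot touching nothing.
It also fails if it takes over 38 s, if anything falls off the work surface, if the arm or the gripper's body presses on something with over 40 N, if the wrist force passes 120 N, or if a joint passes its speed limit or range.

## Working session

There is one attempt and no reset: what is moved stays moved. The work goes in short steps, Python scripts to look and compute and a tool call to move; the robot and the scene stay as the last step left them, time stands still between calls to the robot, and variables do not carry over. Pictures are saved under pics/ and viewed, and the job is handed in when it is done.

Besides the shell and the picture viewer there is one more tool, called after "Call:" as name([rows], argument=value, ...), one row to a line, values as JSON. servo_tool: Moves the arm, as the interface text tells. Its arguments: {"type":"object","properties":{"increments":{"type":"array","items":{"type":"object","properties":{"offset":{"type":"array","items":{"type":"number"}},"yaw":{"type":"number"}}}},"claw":{"type":"number"},"force":{"type":"number"}},"required":["increments"]}

```bash
mkdir -p pics; ls; python3 - <<'E'
from workcell import env
import cv2,numpy as np
for n in ["scene","side"]:
    p,d=env.read_camera(n); cv2.imwrite(f"pics/{n}0.png",p[:,:,::-1]); np.savez(f"/tmp/{n}0.npz",p=p,d=d)
    print(n,env.camera_model(n))
s=env.get_state(); print({k:np.round(v,3).tolist() for k,v in s.items()})
E
```

```text
pics
scene {'vertical_fov': 57.594998170639286, 'cx': 317.89682258283995, 'cy': 250.7354200037901, 'world_from_camera': array([[-0.08524116, -0.80743377,  0.58376763,  1.05194348],
       [ 0.99623941, -0.0599412 ,  0.06256265,  0.04433986],
       [-0.01552346,  0.58690524,  0.8095068 ,  0.84653496],
       [ 0.        ,  0.        ,  0.        ,  1.        ]])}
side {'vertical_fov': 42.83577124433148, 'cx': 314.0183491174527, 'cy': 236.84328658375478, 'world_from_camera': array([[-0.92588205,  0.21763498, -0.30883239,  0.06804032],
       [-0.37719521, -0.48575787,  0.78851954,  1.13038567],
       [ 0.02159167,  0.84656618,  0.53184537,  0.86430334],
       [ 0.        ,  0.        ,  0.        ,  1.        ]])}
{'clock': 0.1, 'joint_pos': [-1.428, 0.314, 0.045, 1.304, 0.0, 1.431], 'qvel': [0.002, -0.0, 0.003, -0.0, 0.0, 0.001], 'tau': [0.002, -48.172, 29.924, 0.013, -0.0, 0.0], 'tcp_pos': [0.16, -0.552, 0.23], 'orientation': [0.099, 0.7, 0.1, -0.7], 'wrist_force': [-0.093, 0.106, 0.278], 'ft_torque': [0.05, -0.026, -0.038], 'finger_gap': 0.085}
```

View pics/scene0.png

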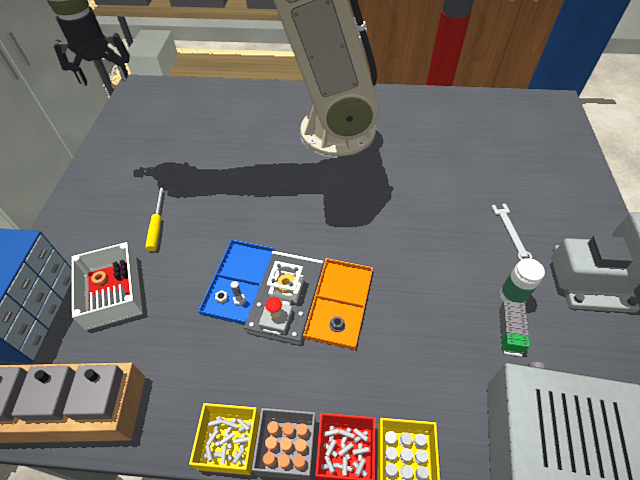

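View pics/side0.png

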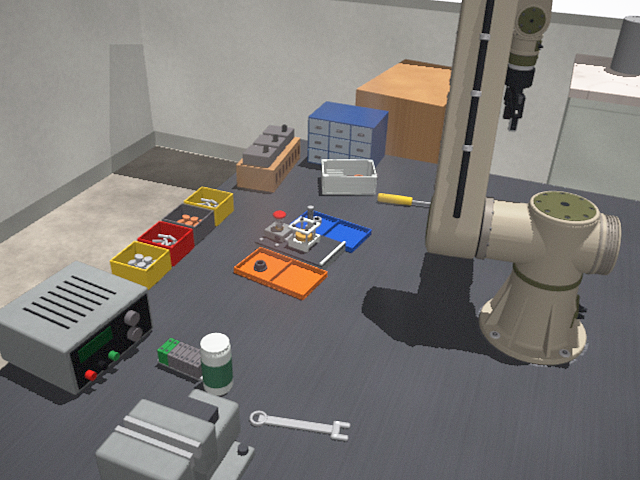

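The feeder is at about (283,295) in the scene picture, delivering towards the robot. The blue tray is on its image-left side (world -y), and the red cap is at (274,304). I'll zoom in and measure.

```bash
cat > h.py <<'E'
import numpy as np,cv2
def pts(d,m):
    H,W=d.shape; f=H/2/np.tan(np.radians(m["vertical_fov"])/2)
    v,u=np.mgrid[0:H,0:W].astype(float)
    c=np.stack([(u-m["cx"])/f*d,-(v-m["cy"])/f*d,-d,np.ones_like(d)],-1)
    return (c@np.array(m["world_from_camera"]).T)[...,:3]
E
python3 - <<'E'
from workcell import env
import cv2,numpy as np
from h import *
z=np.load("/tmp/scene0.npz");p,d=z["p"],z["d"]
P=pts(d,env.camera_model("scene"))
cv2.imwrite("pics/crop0.png",cv2.resize(p[230:360,190:385,::-1],None,fx=4,fy=4,interpolation=cv2.INTER_CUBIC))
for u,v in [(200,200),(450,250),(300,380),(150,340)]: print((u,v),P[v,u].round(4))
hsv=cv2.cvtColor(p,cv2.COLOR_RGB2HSV).astype(int)
reg=np.zeros(d.shape,bool);reg[230:360,190:385]=1
h=hsv[...,0];S=hsv[...,1]
red=reg&((h<6)|(h>174))&(S>150)&(P[...,2]>.05); v,u=np.nonzero(red);print("red",u.mean(),v.mean(),red.sum(),P[red&(P[...,2]>.082)].mean(0),np.median(P[red],0),P[red][:,2].max())
for nm,lo,hi in [("blue",100,125),("orange",8,20)]:
    m=reg&(h>lo)&(h<hi)&(S>150)&(P[...,2]<.03)&(d>0)
    m=cv2.morphologyEx(m.astype(np.uint8),cv2.MORPH_OPEN,np.ones((3,3)))>0
    q=P[m]; r=cv2.minAreaRect(q[:,:2].astype(np.float32)*1000); print(nm,m.sum(),r,cv2.boxPoints(r).round(0).tolist(),np.percentile(q[:,2],[5,50,95]))
# magazine top
m=reg&(P[...,2]>.076)&(P[...,2]<.084)&(S<80); q=P[m];r=cv2.minAreaRect(q[:,:2].astype(np.float32)*1000);print("mag",m.sum(),r,q.mean(0))
E
```

```text
(200, 200) [ 0.3044 -0.3423  0.0048]
(450, 250) [0.4191 0.2917 0.0041]
(300, 380) [ 0.7594 -0.0291  0.0041]
(150, 340) [ 0.7008 -0.3501  0.0061]
red 273.0808080808081 304.27777777777777 198 [ 0.64838542 -0.08910991  0.10076443] [ 0.64469329 -0.09023308  0.09323463] 0.8465349617516283
blue 3370 ((540.039794921875, -191.63548278808594), (112.83216857910156, 208.39012145996094), 80.86267852783203) [[428.0, -231.0], [634.0, -264.0], [652.0, -152.0], [446.0, -119.0]] [0.0041141  0.0069653  0.01923018]
orange 3640 ((580.8310546875, 37.2464599609375), (111.55152893066406, 200.34454345703125), 80.74347686767578) [[473.0, -2.0], [671.0, -34.0], [689.0, 76.0], [491.0, 108.0]] [0.00406453 0.00671249 0.01769643]
mag 295 ((568.5646362304688, -117.8433609008789), (143.4395751953125, 67.80120086669922), 89.76219177246094) [ 0.57275938 -0.08786162  0.08180274]
```

View pics/crop0.png

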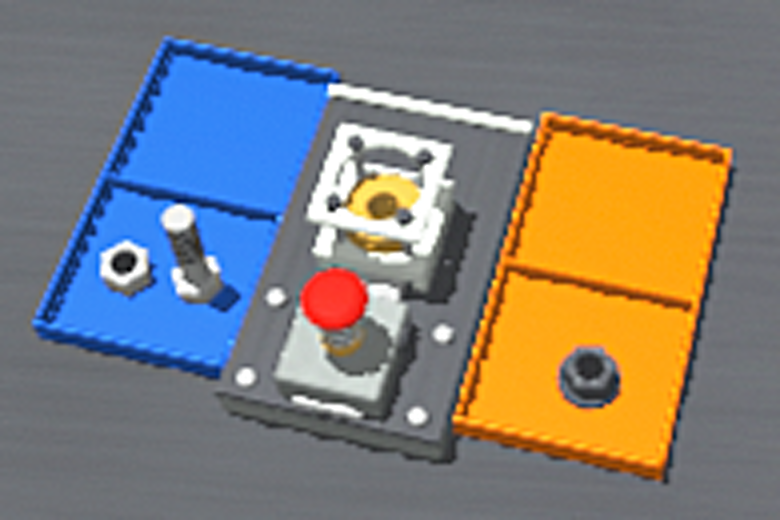

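```bash
cat >> h.py <<'E'
from scipy.spatial.transform import Rotation as Ro
def Rtool(s):
    w,x,y,z=s["orientation"]; return Ro.from_quat([x,y,z,w]).as_matrix()
def plan(s,goal,jawdeg=None):
    R=Rtool(s); print("t",s["clock"],"tcp",np.round(s["tcp_pos"],4),"F",np.round(s["wrist_force"],1),"gap",s["finger_gap"])
    print("offset cm",(100*R.T@(np.array(goal)-s["tcp_pos"])).round(2))
    a=np.degrees(np.arctan2(R[1,1],R[0,1])); print("jaw dir deg",a.round(2))
    if jawdeg is not None: print("yaw (tool x down => minus)",((-(jawdeg-a)+90)%180-90))
E
python3 - <<'E'
from workcell import env
from h import *
s=env.get_state(); print(Rtool(s).round(3)); plan(s,[.56,-.09,.26],-9.1)
m=env.camera_model("wrist");print(m["vertical_fov"],m["world_from_camera"].round(3), (Rtool(s).T@(m["world_from_camera"][:3,3]-s["tcp_pos"])).round(3))
E
```

```text
[[-0.     0.279 -0.96 ]
 [ 0.002 -0.96  -0.279]
 [-1.    -0.002 -0.   ]]
t 0.1 tcp [ 0.1604 -0.5517  0.2305] F [-0.1  0.1  0.3] gap 0.08511668376439283
offset cm [ -2.88 -33.19 -51.26]
jaw dir deg -73.8
yaw (tool x down => minus) -64.69764525602612
68.71605781355487 [[ 0.278  0.922  0.269  0.228]
 [-0.961  0.267  0.077 -0.533]
 [-0.001 -0.28   0.96   0.373]
 [ 0.     0.     0.     1.   ]] [-0.142  0.    -0.07 ]
```

Call:
servo_tool([
  {"offset": [-0.2,-2,-3.1],"yaw": -5},
  {"offset": [-0.4,-4.5,-7],"yaw": -10},
  {"offset": [-0.6,-7,-11],"yaw": -15},
  {"offset": [-0.8,-9.5,-14.7],"yaw": -20},
  {"offset": [-1.0,-12,-18.5],"yaw": -25},
  {"offset": [-1.3,-14.5,-22.4],"yaw": -30},
  {"offset": [-1.5,-17,-26.3],"yaw": -35},
  {"offset": [-1.7,-19.5,-30.1],"yaw": -40},
], claw=0, force=40)

```text
clock: 0.9
tcp_pos: [0.3959, -0.2792, 0.2482]
orientation: [-0.334, -0.623, -0.334, 0.623]
wrist_force: [1.2, -1.3, 0.9]
finger_gap: -0.0001
```

```bash
python3 - <<'E'
from workcell import env
from h import *
s=env.get_state(); plan(s,[.56,-.09,.26],-9.1)
E
```

```text
t 0.9 tcp [ 0.3959 -0.2792  0.2482] F [ 1.2 -1.3  0.9] gap -5.8814075413900625e-05
offset cm [ -1.18   3.2  -24.84]
jaw dir deg -33.6
yaw (tool x down => minus) -24.498759861423395
```

Call:
servo_tool([
  {"offset": [-0.2,0.6,-4.5],"yaw": -5},
  {"offset": [-0.4,1.2,-9],"yaw": -10},
  {"offset": [-0.6,1.8,-13.5],"yaw": -15},
  {"offset": [-0.8,2.3,-18],"yaw": -20},
  {"offset": [-1.0,2.8,-22],"yaw": -24.5},
  {"offset": [-1.2,3.2,-24.8],"yaw": -24.5},
  {"offset": [-1.2,3.2,-24.8],"yaw": -24.5},
  {"offset": [-1.2,3.2,-24.8],"yaw": -24.5},
])

```text
clock: 1.7
tcp_pos: [0.5594, -0.0921, 0.2596]
orientation: [-0.458, -0.538, -0.459, 0.539]
wrist_force: [-0.3, -0.3, 0.2]
finger_gap: 0.0001
```

```bash
python3 - <<'E'
from workcell import env
from h import *
m=env.camera_model("wrist"); p,d=env.read_camera("wrist"); cv2.imwrite("pics/w1.png",p[:,:,::-1]); P=pts(d,m); np.savez("/tmp/w1.npz",p=p,d=d,P=P)
s=env.get_state(); plan(s,[.641,-.09,.12],-9.1)
E
```

```text
t 1.75 tcp [ 0.5591 -0.0928  0.2597] F [-0.1 -0.9  0.5] gap -0.0001648767512215972
offset cm [13.96  8.06 -1.6 ]
jaw dir deg -9.29
yaw (tool x down => minus) -0.18872428924890983
```

View pics/w1.png

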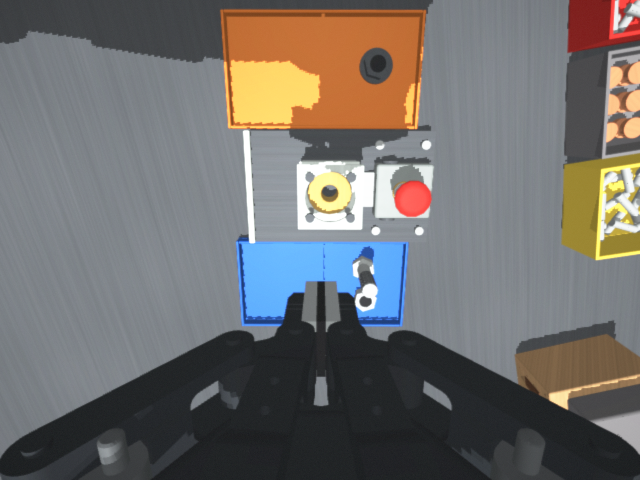

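The wrist picture shows the feeder upright. The magazine is at (330,193), the red cap at (412,199), the lip at x≈250, the blue pocket at (283,283) and the fingers in front. Next I measure from this view.

```bash
python3 - <<'E'
from h import *
z=np.load("/tmp/w1.npz");p,P,d=z["p"],z["P"],z["d"]
for u,v in [(150,150),(500,100),(500,300),(270,150),(270,220),(390,180),(305,170)]: print((u,v),P[v,u].round(4))
hsv=cv2.cvtColor(p,cv2.COLOR_RGB2HSV).astype(int);h=hsv[...,0];S=hsv[...,1]
v,u=np.mgrid[0:480,0:640]
red=((h<6)|(h>174))&(S>150)&(u>380)&(u<440)&(v>170)&(v<225)&(d>0)
q=P[red]; print(len(q),np.percentile(q[:,2],[5,50,95])); q=q[(q[:,2]>.075)]; print("cap",cv2.minEnclosingCircle(q[:,:2].astype(np.float32)*1000),q.mean(0))
reg=(u>285)&(u<370)&(v>150)&(v<240)
t=reg&(S<60)&(P[...,2]>.074)&(P[...,2]<.09); q=P[t];print("mag",len(q),np.median(q[:,2]),cv2.minAreaRect(q[:,:2].astype(np.float32)*1000))
# lip
t=(u>240)&(u<258)&(v>125)&(v<245)&(S<40)&(hsv[...,2]>170);q=P[t];print("lip",len(q),np.median(q[:,2]),cv2.minAreaRect(q[:,:2].astype(np.float32)*1000))
t=(h>8)&(h<20)&(S>150)&(P[...,2]<.03)&(u>215)&(u<430)&(v<135)
t=cv2.morphologyEx(t.astype(np.uint8),cv2.MORPH_OPEN,np.ones((3,3)))>0
q=P[t];print("orange",len(q),cv2.minAreaRect(q[:,:2].astype(np.float32)*1000))
E
```

```text
(150, 150) [ 0.3798 -0.009   0.0006]
(500, 100) [ 7.648e-01 -1.920e-02  1.000e-04]
(500, 300) [ 0.7598 -0.2566  0.0009]
(270, 150) [ 0.5147 -0.03    0.0229]
(270, 220) [ 0.4997 -0.1038  0.0239]
(390, 180) [ 0.6314 -0.0777  0.0473]
(305, 170) [ 0.5507 -0.0513  0.0791]
994 [0.08744002 0.09022504 0.09170021]
cap ((643.08935546875, -91.12657928466797), 16.34943962097168) [ 0.64219035 -0.09045903  0.08996187]
mag 2307 0.0798551111087556 ((569.1698608398438, -79.33208465576172), (60.17157745361328, 60.04081726074219), 80.6488265991211)
lip 783 0.02940584775074956 ((515.3590698242188, -73.2845687866211), (122.39388275146484, 86.03622436523438), 77.97779846191406)
orange 17420 ((581.3839721679688, 36.942665100097656), (109.4003677368164, 198.9883270263672), 80.67108154296875)
```

Call:
servo_tool([
  {"offset": [2,3.5,-0.6],"yaw": -0.1},
  {"offset": [6,7,-1.2],"yaw": -0.1},
  {"offset": [10,8.3,-1.5],"yaw": -0.1},
  {"offset": [13,8.3,-1.5],"yaw": -0.1},
  {"offset": [15,8.3,-1.5],"yaw": -0.1},
  {"offset": [16,8.3,-1.5],"yaw": -0.1},
  {"offset": [16,8.3,-1.5],"yaw": -0.1},
  {"offset": [16,8.3,-1.5],"yaw": -0.1},
])

```text
clock: 2.55
tcp_pos: [0.6442, -0.0922, 0.1015]
orientation: [0.458, 0.539, 0.458, -0.538]
wrist_force: [-0.2, -0.0, 0.7]
finger_gap: 0.0001
```

```bash
python3 - <<'E'
from workcell import env
from h import *
s=env.get_state(); plan(s,[.643,-.0912,.059],-9.35)
E
```

```text
t 2.55 tcp [ 0.6442 -0.0922  0.1015] F [-0.2 -0.   0.7] gap 0.00010243706452642627
offset cm [ 4.25 -0.14 -0.08]
jaw dir deg -9.26
yaw (tool x down => minus) 0.08975456564371598
```

Call:
servo_tool([
  {"offset": [0.6,-0.1,-0.1],"yaw": 0},
  {"offset": [1.1,-0.1,-0.1],"yaw": 0},
  {"offset": [1.6,-0.1,-0.1],"yaw": 0},
  {"offset": [2.1,-0.1,-0.1],"yaw": 0},
  {"offset": [2.6,-0.1,-0.1],"yaw": 0},
  {"offset": [3.1,-0.1,-0.1],"yaw": 0},
  {"offset": [3.6,-0.1,-0.1],"yaw": 0},
  {"offset": [4.0,-0.1,-0.1],"yaw": 0},
])

```text
clock: 3.35
tcp_pos: [0.644, -0.0903, 0.062]
orientation: [0.459, 0.539, 0.457, -0.538]
wrist_force: [-1.6, 0.4, 7.6]
finger_gap: -0.0001
```

Now the last few millimetres, until it reaches the stop.

Call:
servo_tool([
  {"offset": [0.1,0,0],"yaw": 0},
  {"offset": [0.2,0,0],"yaw": 0},
  {"offset": [0.3,0,0],"yaw": 0},
  {"offset": [0.35,0,0],"yaw": 0},
  {"offset": [0.4,0,0],"yaw": 0},
  {"offset": [0.4,0,0],"yaw": 0},
  {"offset": [0.4,0,0],"yaw": 0},
  {"offset": [0.4,0,0],"yaw": 0},
])

```text
clock: 4.15
tcp_pos: [0.644, -0.0904, 0.059]
orientation: [0.459, 0.539, 0.457, -0.538]
wrist_force: [-3.7, 1.3, 12.9]
finger_gap: 0.0004
```

Call:
servo_tool([
  {"offset": [0.05,0,0],"yaw": 0},
  {"offset": [0.1,0,0],"yaw": 0},
  {"offset": [0.1,0,0],"yaw": 0},
  {"offset": [0.1,0,0],"yaw": 0},
  {"offset": [0.1,0,0],"yaw": 0},
  {"offset": [0.1,0,0],"yaw": 0},
  {"offset": [0.1,0,0],"yaw": 0},
  {"offset": [0.1,0,0],"yaw": 0},
])

```text
clock: 4.95
tcp_pos: [0.644, -0.0903, 0.0589]
orientation: [0.46, 0.539, 0.457, -0.538]
wrist_force: [-5.7, 0.8, 17.6]
finger_gap: 0.0003
```

The plunger is on its stop: no further travel, and the force is rising. I'll lift smoothly.

Call:
servo_tool([
  {"offset": [-0.5,0,0],"yaw": 0},
  {"offset": [-1,0,0],"yaw": 0},
  {"offset": [-1.6,0,0],"yaw": 0},
  {"offset": [-2.2,0,0],"yaw": 0},
  {"offset": [-2.8,0,0],"yaw": 0},
  {"offset": [-3.5,0,0],"yaw": 0},
  {"offset": [-5,0,0],"yaw": 0},
  {"offset": [-8,0,0],"yaw": 0},
])

```text
clock: 5.75
tcp_pos: [0.6406, -0.0894, 0.1329]
orientation: [-0.456, -0.537, -0.46, 0.54]
wrist_force: [0.3, -0.4, -0.2]
finger_gap: -0.0001
```

Call:
servo_tool([
  {"offset": [-4,0,0],"yaw": 0},
  {"offset": [-8,-3,0],"yaw": 0},
  {"offset": [-11,-7,0],"yaw": 0},
  {"offset": [-12,-11,0],"yaw": 0},
  {"offset": [-12,-12,0],"yaw": 0},
  {"offset": [-12,-12,0],"yaw": 0},
  {"offset": [-12,-12,0],"yaw": 0},
  {"offset": [-12,-12,0],"yaw": 0},
])

```text
clock: 6.55
tcp_pos: [0.5254, -0.0711, 0.2542]
orientation: [-0.458, -0.538, -0.459, 0.539]
wrist_force: [0.8, -0.6, 0.7]
finger_gap: 0.0
```

```bash
python3 - <<'E'
from workcell import env
from h import *
m=env.camera_model("wrist"); p,d=env.read_camera("wrist"); cv2.imwrite("pics/w2.png",p[:,:,::-1]); P=pts(d,m); np.savez("/tmp/w2.npz",p=p,d=d,P=P)
s=env.get_state(); plan(s,[.514,-.07,.1],-9.35)
E
```

```text
t 6.6 tcp [ 0.5254 -0.0711  0.2541] F [ 0.3 -0.4  0. ] gap 7.270938925879295e-05
offset cm [15.41 -1.12  0.07]
jaw dir deg -9.2
yaw (tool x down => minus) 0.1499500139185841
```

View pics/w2.png

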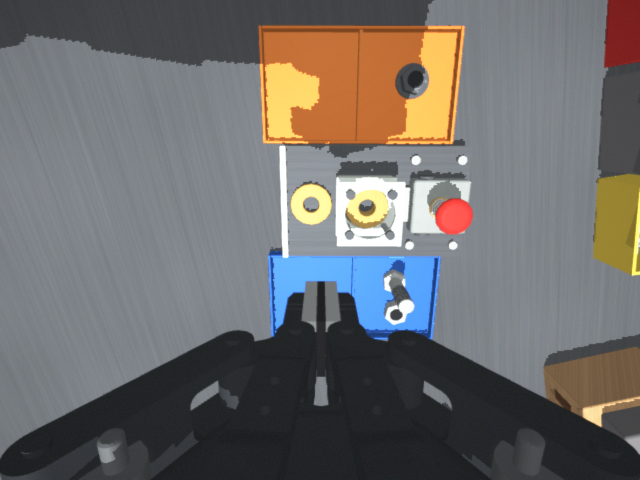

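The washer lies on the shelf at (311,204) and the cap at (453,216) looks up. I'll measure both.

```bash
python3 - <<'E'
from h import *
z=np.load("/tmp/w2.npz");p,P,d=z["p"],z["P"],z["d"]
hsv=cv2.cvtColor(p,cv2.COLOR_RGB2HSV).astype(int);h=hsv[...,0];S=hsv[...,1]
v,u=np.mgrid[0:480,0:640]
t=(u>285)&(u<335)&(v>175)&(v<232)&(S>90)&(d>0)&(P[...,2]>.027);q=P[t]
c=cv2.minEnclosingCircle(q[:,:2].astype(np.float32)*1000);print("washer",c,np.median(q[:,2]),len(q))
a=np.radians(-9.35);R=np.array([[np.cos(a),-np.sin(a)],[np.sin(a),np.cos(a)]]);O=np.array([569.2,-79.3])
print("in feeder",R.T@(np.array(c[0])-O))
t=(u>430)&(u<480)&(v>190)&(v<240)&(S>150)&((h<6)|(h>174));print("cap z",np.percentile(P[t][:,2],[50,90]))
for y in (38,45): print("finger target",y,(O+R@np.array([-56,y]))/1000)
T=np.array([.5254,-.0711,.2541])
for vv in (285,295,310): # fingertips
    r=P[vv,290:355]; w=(r[:,2]>.2); print(vv,w.sum(), r[w][[0,-1]].round(4) if w.any() else '')
E
```

```text
washer ((513.8658447265625, -69.96134948730469), 21.801143646240234) 0.031533811645926335 488
in feeder [-56.11620652   0.22471918]
cap z [0.0902443  0.09142097]
finger target 38 [ 0.52011767 -0.03270682]
finger target 45 [ 0.52125492 -0.02579982]
285 32 [[ 0.5199 -0.0598  0.2625]
 [ 0.5326 -0.0617  0.2628]]
295 62 [[ 0.513  -0.0629  0.2632]
 [ 0.5381 -0.0677  0.2619]]
310 65 [[ 0.5143 -0.0626  0.2772]
 [ 0.5381 -0.067   0.2762]]
```

Call:
servo_tool([
  {"offset": [2,-0.5,-2],"yaw": 0.1},
  {"offset": [6,-1.1,-4.4],"yaw": 0.1},
  {"offset": [10,-1.1,-4.4],"yaw": 0.1},
  {"offset": [14,-1.1,-4.4],"yaw": 0.1},
  {"offset": [17,-1.1,-4.4],"yaw": 0.1},
  {"offset": [19,-1.1,-4.4],"yaw": 0.1},
  {"offset": [20,-1.1,-4.4],"yaw": 0.1},
  {"offset": [20,-1.1,-4.4],"yaw": 0.1},
], claw=0.14)

```text
clock: 7.4
tcp_pos: [0.52, -0.0256, 0.0534]
orientation: [-0.457, -0.538, -0.459, 0.54]
wrist_force: [-0.4, 0.4, -0.1]
finger_gap: 0.0118
```

```bash
python3 - <<'E'
from workcell import env
from h import *
m=env.camera_model("wrist"); p,d=env.read_camera("wrist"); cv2.imwrite("pics/w3.png",p[:,:,::-1])
s=env.get_state(); plan(s,[.5213,-.0258,.0265],-9.35)
E
```

```text
t 7.45 tcp [ 0.5209 -0.0258  0.0547] F [ 0.3  0.5 -0.3] gap 0.012354583622290014
offset cm [ 2.82  0.04 -0.  ]
jaw dir deg -9.3
yaw (tool x down => minus) 0.052511076465108886
```

View pics/w3.png

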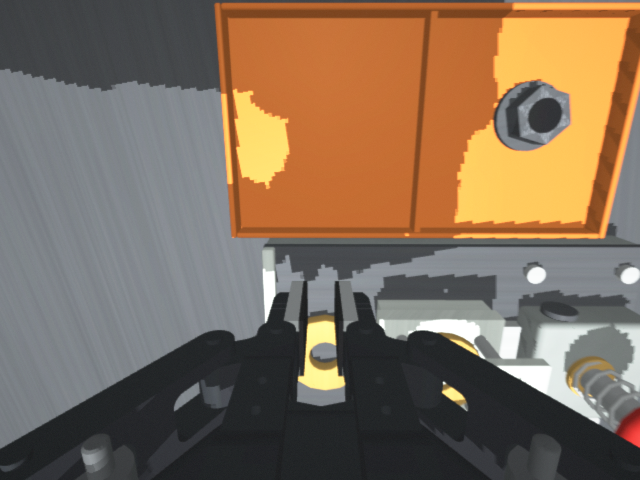

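```bash
python3 - <<'E'
from h import *
z=np.load("/tmp/w2.npz");P=z["P"];T=np.array([.5254,-.0711,.2541]);a=np.radians(-9.2)
D=P-T; y=D[...,0]*np.cos(a)+D[...,1]*np.sin(a); h=D[...,2]; zz=D[...,0]*np.sin(a)-D[...,1]*np.cos(a)
for lo in range(-1,13):
    m=(h>lo*.01)&(h<lo*.01+.01)&(np.hypot(D[...,0],D[...,1])<.15)
    if m.any(): print(lo,(1000*y[m]).min().round(),(1000*y[m]).max().round(),(1000*zz[m]).min().round(),(1000*zz[m]).max().round())
E
```

```text
0 -14.0 12.0 -11.0 -5.0
1 -14.0 13.0 -11.0 -5.0
2 -14.0 13.0 -11.0 -5.0
3 -17.0 15.0 -12.0 12.0
4 -34.0 33.0 -14.0 14.0
5 -42.0 41.0 -14.0 11.0
6 -51.0 49.0 -17.0 9.0
7 -58.0 57.0 -17.0 9.0
8 -63.0 62.0 -18.0 3.0
9 -62.0 60.0 -20.0 -6.0
10 -20.0 18.0 -21.0 -18.0
```

Near the tip the knuckles flare to ±34 mm, starting 40 mm up. With the jaws along x they would hit the magazine, so I'll turn 90° and push with the closed fingers' outer face. First I check joint 6.

```bash
python3 - <<'E'
from workcell import env
print(env.get_state()["joint_pos"])
E
```

```text
[-2.03410842e-01  3.35859928e-01 -3.81451808e-01  8.54887389e-01
 -5.66112283e-05  1.52965732e+00]
```

Call:
servo_tool([
  {"offset": [-0.5,0,0],"yaw": -8},
  {"offset": [-0.5,0,0],"yaw": -16},
  {"offset": [-0.5,0,0],"yaw": -24},
  {"offset": [-0.5,0,0],"yaw": -32},
  {"offset": [-0.5,0,0],"yaw": -40},
  {"offset": [-0.5,0,0],"yaw": -48},
  {"offset": [-0.5,0,0],"yaw": -56},
  {"offset": [-0.5,0,0],"yaw": -64},
], claw=0)

```text
clock: 8.25
tcp_pos: [0.5225, -0.0261, 0.0621]
orientation: [0.676, 0.213, 0.673, -0.212]
wrist_force: [0.6, 0.2, 0.4]
finger_gap: 0.0
```

Call:
servo_tool([
  {"offset": [0,0,0],"yaw": -8},
  {"offset": [0,0,0],"yaw": -16},
  {"offset": [0,0,0],"yaw": -22},
  {"offset": [0,0,0],"yaw": -26},
  {"offset": [0,0,0],"yaw": -26},
  {"offset": [0,0,0],"yaw": -26},
  {"offset": [0,0,0],"yaw": -26},
  {"offset": [0,0,0],"yaw": -26},
])

```text
clock: 9.05
tcp_pos: [0.5211, -0.0258, 0.0606]
orientation: [0.705, 0.058, 0.705, -0.058]
wrist_force: [-0.6, -1.1, -0.4]
finger_gap: 0.0006
```

```bash
python3 - <<'E'
from workcell import env
from h import *
m=env.camera_model("wrist"); p,d=env.read_camera("wrist"); cv2.imwrite("pics/w4.png",p[:,:,::-1])
s=env.get_state(); plan(s,[.5213,-.0258,.0265],80.65); print(Rtool(s).round(3))
E
```

```text
t 9.1 tcp [ 0.521  -0.0258  0.0604] F [ 0.5 -0.6  0.1] gap 0.00016678618461803027
offset cm [3.39 0.01 0.03]
jaw dir deg 80.67
yaw (tool x down => minus) 0.016792298329733057
[[ 0.     0.162  0.987]
 [-0.     0.987 -0.162]
 [-1.    -0.     0.   ]]
```

View pics/w4.png

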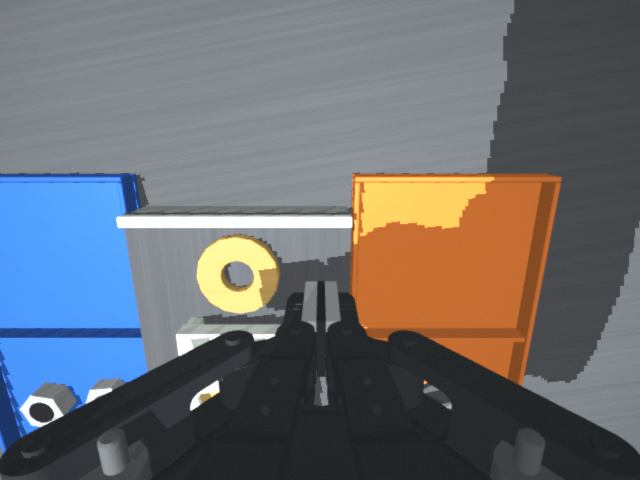

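The washer is at (238,274), and the fingers are over free deck to its right, with the tool axes matching the feeder's. I'll lower.

Call:
servo_tool([
  {"offset": [0.6,0,0],"yaw": 0},
  {"offset": [1.2,0,0],"yaw": 0},
  {"offset": [1.8,0,0],"yaw": 0},
  {"offset": [2.4,0,0],"yaw": 0},
  {"offset": [2.8,0,0],"yaw": 0},
  {"offset": [3.1,0,0],"yaw": 0},
  {"offset": [3.3,0,0],"yaw": 0},
  {"offset": [3.3,0,0],"yaw": 0},
])

```text
clock: 9.9
tcp_pos: [0.5207, -0.0257, 0.027]
orientation: [0.705, 0.057, 0.705, -0.057]
wrist_force: [-0.1, 0.7, -0.2]
finger_gap: -0.0001
```

Next, a slow push towards -y, about 5 cm per call.

Call:
servo_tool([
  {"offset": [0,-0.4,0],"yaw": 0},
  {"offset": [0,-0.9,0],"yaw": 0},
  {"offset": [0,-1.4,0],"yaw": 0},
  {"offset": [0,-1.9,0],"yaw": 0},
  {"offset": [0,-2.4,0],"yaw": 0},
  {"offset": [0,-2.9,0],"yaw": 0},
  {"offset": [0,-3.4,0],"yaw": 0},
  {"offset": [0,-3.9,0],"yaw": 0},
])

```text
clock: 10.7
tcp_pos: [0.5145, -0.0646, 0.0274]
orientation: [0.705, 0.057, 0.705, -0.057]
wrist_force: [0.2, 1.5, 1.0]
finger_gap: -0.0002
```

```bash
python3 - <<'E'
from workcell import env
from h import *
m=env.camera_model("wrist"); p,d=env.read_camera("wrist"); cv2.imwrite("pics/w5.png",p[:,:,::-1])
s=env.get_state(); plan(s,[.5213,-.0258,.0265],80.65)
E
```

```text
t 10.75 tcp [ 0.5144 -0.0654  0.0273] F [-0.7  0.1 -0.2] gap 7.392504267725231e-05
offset cm [0.08 4.02 0.03]
jaw dir deg 80.67
yaw (tool x down => minus) 0.016101777043871834
```

View pics/w5.png

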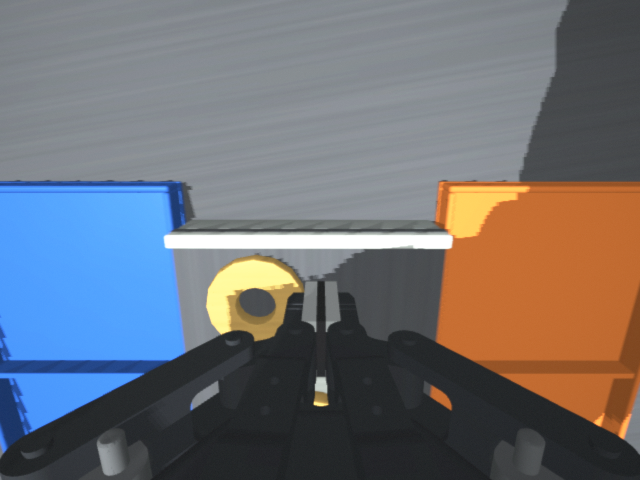

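The washer, at (255,298), is sliding straight towards the blue side. I'll keep pushing.

Call:
servo_tool([
  {"offset": [0,-0.4,0],"yaw": 0},
  {"offset": [0,-0.8,0],"yaw": 0},
  {"offset": [0,-1.2,0],"yaw": 0},
  {"offset": [0,-1.6,0],"yaw": 0},
  {"offset": [0,-2.0,0],"yaw": 0},
  {"offset": [0,-2.4,0],"yaw": 0},
  {"offset": [0,-2.7,0],"yaw": 0},
  {"offset": [0,-3.0,0],"yaw": 0},
])

```text
clock: 11.55
tcp_pos: [0.5096, -0.0941, 0.0273]
orientation: [0.705, 0.057, 0.705, -0.057]
wrist_force: [0.2, 0.5, 0.1]
finger_gap: 0.0001
```

```bash
python3 - <<'E'
from workcell import env
from h import *
m=env.camera_model("wrist"); p,d=env.read_camera("wrist"); cv2.imwrite("pics/w6.png",p[:,:,::-1])
E
```

```text
(no output)
```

View pics/w6.png

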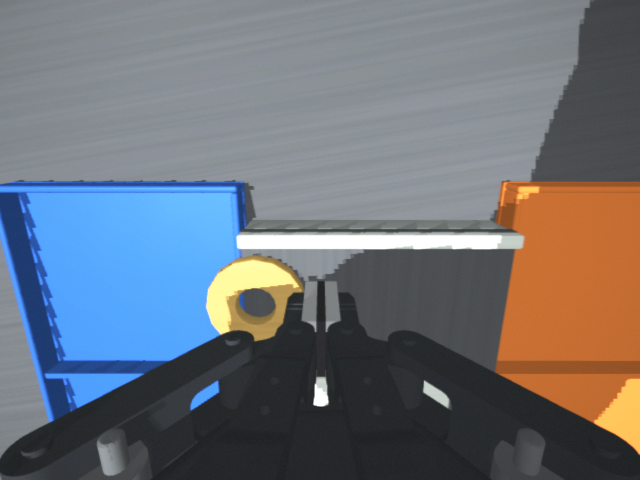

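The washer is over the edge. I'll push on past the tray wall.

Call:
servo_tool([
  {"offset": [0,-0.5,0],"yaw": 0},
  {"offset": [0,-1.0,0],"yaw": 0},
  {"offset": [0,-1.5,0],"yaw": 0},
  {"offset": [0,-2.0,0],"yaw": 0},
  {"offset": [0,-2.5,0],"yaw": 0},
  {"offset": [0,-3.0,0],"yaw": 0},
  {"offset": [0,-3.5,0],"yaw": 0},
  {"offset": [0,-3.7,0],"yaw": 0},
])

```text
clock: 12.4
tcp_pos: [0.5036, -0.1311, 0.0272]
orientation: [0.705, 0.057, 0.705, -0.058]
wrist_force: [-0.2, 0.3, 0.2]
finger_gap: -0.0001
```

```bash
python3 - <<'E'
from workcell import env
from h import *
m=env.camera_model("wrist"); p,d=env.read_camera("wrist"); cv2.imwrite("pics/w7.png",p[:,:,::-1])
E
```

```text
(no output)
```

View pics/w7.png

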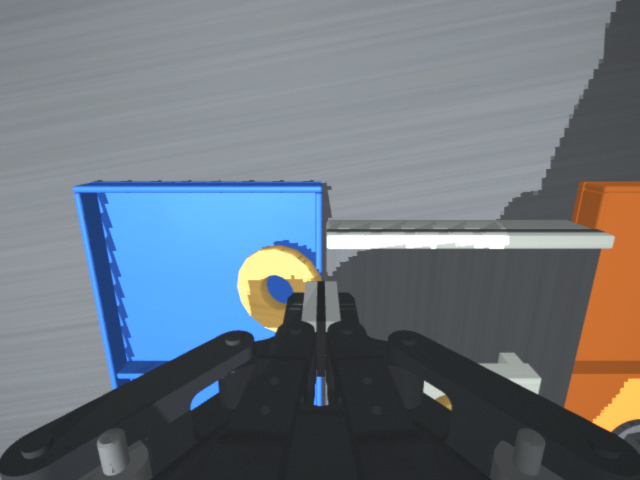

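The washer is in the pocket at (278,290), possibly leaning. I'll raise to check.

Call:
servo_tool([
  {"offset": [-1,0,0],"yaw": 0},
  {"offset": [-3,0,0],"yaw": 0},
  {"offset": [-6,0,0],"yaw": 0},
  {"offset": [-10,0,0],"yaw": 0},
  {"offset": [-14,0,-2],"yaw": 0},
  {"offset": [-17,0,-4],"yaw": 0},
  {"offset": [-18,0,-4],"yaw": 0},
  {"offset": [-18,0,-4],"yaw": 0},
])

```text
clock: 13.25
tcp_pos: [0.4655, -0.1243, 0.2095]
orientation: [0.706, 0.057, 0.703, -0.058]
wrist_force: [-0.0, -0.6, -0.6]
finger_gap: 0.0004
```

```bash
python3 - <<'E'
from workcell import env
from h import *
m=env.camera_model("wrist"); p,d=env.read_camera("wrist"); cv2.imwrite("pics/w8.png",p[:,:,::-1]); P=pts(d,m)
hsv=cv2.cvtColor(p,cv2.COLOR_RGB2HSV).astype(int);h=hsv[...,0];S=hsv[...,1]
a=np.radians(-9.35);R=np.array([[np.cos(a),-np.sin(a)],[np.sin(a),np.cos(a)]]);O=np.array([.5692,-.0793])
F=(P[...,:2]-O)@R
t=(h>15)&(h<32)&(S>90)&(d>0)&(P[...,2]<.03)&(F[...,1]<-60)&(F[...,1]>-170)&(abs(F[...,0])<.11)
F*=1000
t=(h>15)&(h<32)&(S>90)&(d>0)&(P[...,2]<.03)&(F[...,1]<-60)&(F[...,1]>-170)&(abs(F[...,0])<110)
print(t.sum(),cv2.minEnclosingCircle(F[t].astype(np.float32)),np.percentile(P[t][:,2],[5,25,50,75,95]))
E
```

```text
991 ((-57.47928237915039, -82.12158203125), 20.662914276123047) [0.01187982 0.01440412 0.01786719 0.02122741 0.02354308]
```

View pics/w8.png

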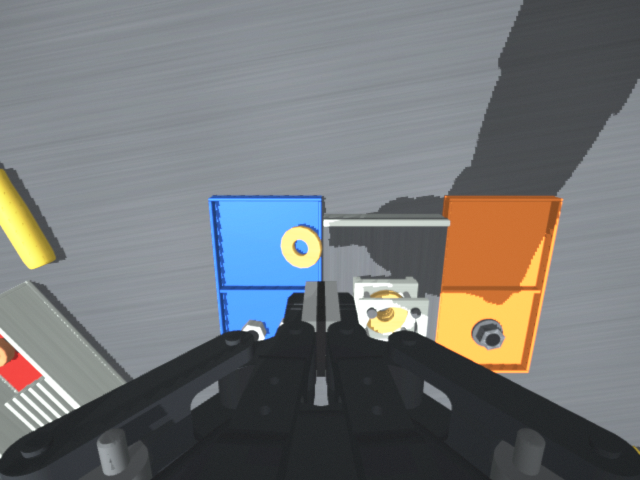

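The washer is in the front pocket but its rim still leans on the near wall: its top slopes from z≈24 at the feeder side down to 12 mm. It needs only a few mm more to -y. I'll set the fingertips lightly on the high part and drag it off the wall top, without lifting.

```bash
python3 - <<'E'
from workcell import env
from h import *
a=np.radians(-9.35);R=np.array([[np.cos(a),-np.sin(a)],[np.sin(a),np.cos(a)]]);O=np.array([.5692,-.0793])
g=O+R@np.array([-.0575,-.0745]); print(g)
plan(env.get_state(),[*g,.03],80.65)
E
```

```text
[ 0.50036029 -0.14346848]
t 13.3 tcp [ 0.4651 -0.1241  0.2078] F [-0.4  0.2 -0.4] gap 8.792099133493e-05
offset cm [17.79 -1.33  3.75]
jaw dir deg 80.71
yaw (tool x down => minus) 0.05939568926977756
```

Call:
servo_tool([
  {"offset": [3,-1.3,2],"yaw": 0},
  {"offset": [7,-1.3,3.8],"yaw": 0},
  {"offset": [11,-1.3,3.8],"yaw": 0},
  {"offset": [14,-1.3,3.8],"yaw": 0},
  {"offset": [16,-1.3,3.8],"yaw": 0},
  {"offset": [17,-1.3,3.8],"yaw": 0},
  {"offset": [17.6,-1.3,3.8],"yaw": 0},
  {"offset": [17.8,-1.3,3.8],"yaw": 0},
])

```text
clock: 14.1
tcp_pos: [0.4995, -0.1428, 0.0286]
orientation: [0.704, 0.057, 0.705, -0.057]
wrist_force: [0.9, 1.1, -0.3]
finger_gap: 0.0002
```

Call:
servo_tool([
  {"offset": [0.2,0,0],"yaw": 0},
  {"offset": [0.4,0,0],"yaw": 0},
  {"offset": [0.6,0,0],"yaw": 0},
  {"offset": [0.7,0,0],"yaw": 0},
  {"offset": [0.8,0,0],"yaw": 0},
  {"offset": [0.85,0,0],"yaw": 0},
  {"offset": [0.9,0,0],"yaw": 0},
  {"offset": [0.9,0,0],"yaw": 0},
])

```text
clock: 14.9
tcp_pos: [0.5003, -0.143, 0.0223]
orientation: [0.706, 0.057, 0.704, -0.057]
wrist_force: [-3.6, 2.1, 14.0]
finger_gap: -0.0001
```

Call:
servo_tool([
  {"offset": [0,-0.2,0],"yaw": 0},
  {"offset": [0,-0.4,0],"yaw": 0},
  {"offset": [0,-0.6,0],"yaw": 0},
  {"offset": [0,-0.8,0],"yaw": 0},
  {"offset": [0,-1.0,0],"yaw": 0},
  {"offset": [0,-1.2,0],"yaw": 0},
  {"offset": [0,-1.4,0],"yaw": 0},
  {"offset": [0,-1.5,0],"yaw": 0},
])

```text
clock: 15.7
tcp_pos: [0.497, -0.1579, 0.0201]
orientation: [0.705, 0.057, 0.705, -0.057]
wrist_force: [0.3, -0.4, 0.0]
finger_gap: -0.0003
```

```bash
cat > wash.py <<'E'
from workcell import env
from h import *
import sys
m=env.camera_model("wrist"); p,d=env.read_camera("wrist"); cv2.imwrite(sys.argv[1],p[:,:,::-1]); P=pts(d,m)
hsv=cv2.cvtColor(p,cv2.COLOR_RGB2HSV).astype(int);h=hsv[...,0];S=hsv[...,1]
a=np.radians(-9.35);R=np.array([[np.cos(a),-np.sin(a)],[np.sin(a),np.cos(a)]]);O=np.array([.5692,-.0793])
F=(P[...,:2]-O)@R*1000
t=(h>15)&(h<32)&(S>90)&(d>0)&(P[...,2]<.03)&(F[...,1]<-55)&(F[...,1]>-170)&(abs(F[...,0])<110)
print(t.sum(),cv2.minEnclosingCircle(F[t].astype(np.float32)),np.percentile(P[t][:,2],[5,25,50,75,95]))
plan(env.get_state(),[.5,-.14,.03])
E
python3 wash.py pics/w9.png
```

```text
2451 ((-57.25242233276367, -84.6167984008789), 20.675174713134766) [0.01172919 0.01659815 0.01992094 0.02192787 0.02339471]
t 15.75 tcp [ 0.4971 -0.158   0.0201] F [ 0.5  0.1 -0.6] gap 0.000249772685217472
offset cm [-0.99  1.82 -0.  ]
jaw dir deg 80.68
```

View pics/w9.png

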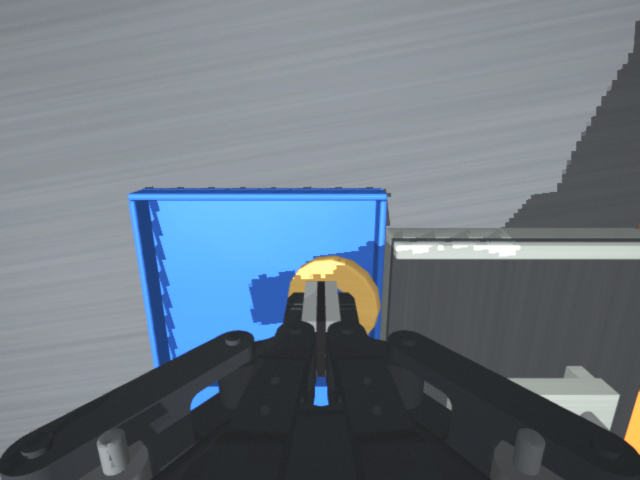

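It moved about 2.5 mm, then the tips slid off the slope. I'll repeat, following the slope downward to keep contact.

Call:
servo_tool([
  {"offset": [-0.8,0.2,0],"yaw": 0},
  {"offset": [-1.2,0.8,0],"yaw": 0},
  {"offset": [-1.2,1.3,0],"yaw": 0},
  {"offset": [-0.8,1.4,0],"yaw": 0},
  {"offset": [-0.4,1.4,0],"yaw": 0},
  {"offset": [-0.2,1.4,0],"yaw": 0},
  {"offset": [0,1.4,0],"yaw": 0},
  {"offset": [0,1.4,0],"yaw": 0},
])

```text
clock: 16.55
tcp_pos: [0.4995, -0.1434, 0.0219]
orientation: [0.705, 0.057, 0.705, -0.057]
wrist_force: [-5.7, 4.2, 18.9]
finger_gap: 0.0001
```

Call:
servo_tool([
  {"offset": [0.05,-0.2,0],"yaw": 0},
  {"offset": [0.1,-0.4,0],"yaw": 0},
  {"offset": [0.15,-0.6,0],"yaw": 0},
  {"offset": [0.22,-0.8,0],"yaw": 0},
  {"offset": [0.28,-1.0,0],"yaw": 0},
  {"offset": [0.34,-1.2,0],"yaw": 0},
  {"offset": [0.4,-1.4,0],"yaw": 0},
  {"offset": [0.45,-1.6,0],"yaw": 0},
])

```text
clock: 17.35
tcp_pos: [0.4968, -0.1599, 0.0156]
orientation: [0.705, 0.057, 0.705, -0.057]
wrist_force: [0.0, 0.0, 0.7]
finger_gap: -0.0001
```

```bash
python3 wash.py pics/w10.png
```

```text
2257 ((-55.174068450927734, -87.22135162353516), 21.541513442993164) [0.00806414 0.01001586 0.01057308 0.01101657 0.01170262]
t 17.4 tcp [ 0.4968 -0.1601  0.0156] F [-0.4 -0.  -0. ] gap -0.0001252341505829106
offset cm [-1.44  2.04 -0.01]
jaw dir deg 80.69
```

View pics/w10.png

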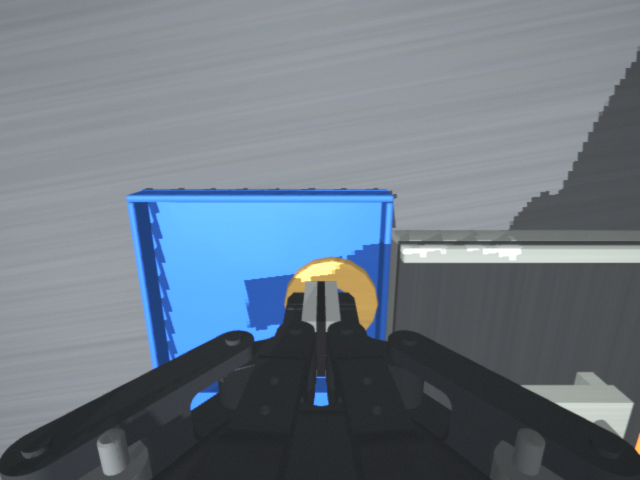

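The washer now lies flat: its top is at z≈11 mm, which is the 3 mm floor plus 8 mm. I'll lift away and check the whole scene.

Call:
servo_tool([
  {"offset": [-1,0,0],"yaw": 0},
  {"offset": [-3,0,0],"yaw": 0},
  {"offset": [-7,0,0],"yaw": 0},
  {"offset": [-11,0,-2],"yaw": 0},
  {"offset": [-15,0,-5],"yaw": 0},
  {"offset": [-19,0,-8],"yaw": 0},
  {"offset": [-21,0,-9],"yaw": 0},
  {"offset": [-21,0,-9],"yaw": 0},
])

```text
clock: 18.2
tcp_pos: [0.4085, -0.1456, 0.2301]
orientation: [0.707, 0.056, 0.702, -0.059]
wrist_force: [0.8, -0.9, -0.6]
finger_gap: 0.0002
```

```bash
python3 wash.py pics/w11.png; python3 - <<'E'
from workcell import env
import cv2,numpy as np
p,d=env.read_camera("scene"); cv2.imwrite("pics/scene1.png",p[:,:,::-1])
cv2.imwrite("pics/crop1.png",cv2.resize(p[230:360,190:385,::-1],None,fx=4,fy=4,interpolation=cv2.INTER_CUBIC))
E
```

```text
158 ((-56.70291519165039, -87.01742553710938), 20.93267059326172) [0.00757542 0.00948228 0.01024597 0.01090909 0.01187603]
t 18.25 tcp [ 0.4087 -0.1455  0.2281] F [-0.3  0.3 -0. ] gap -0.0002655324635916838
offset cm [19.85  2.06  8.83]
jaw dir deg 80.69
```

View pics/w11.png

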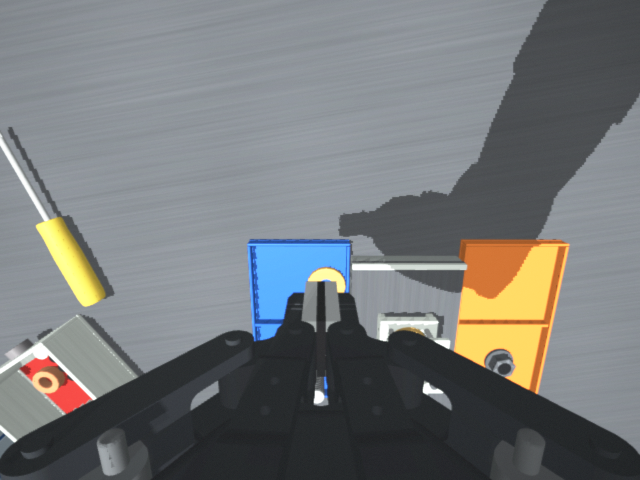

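View pics/crop1.png

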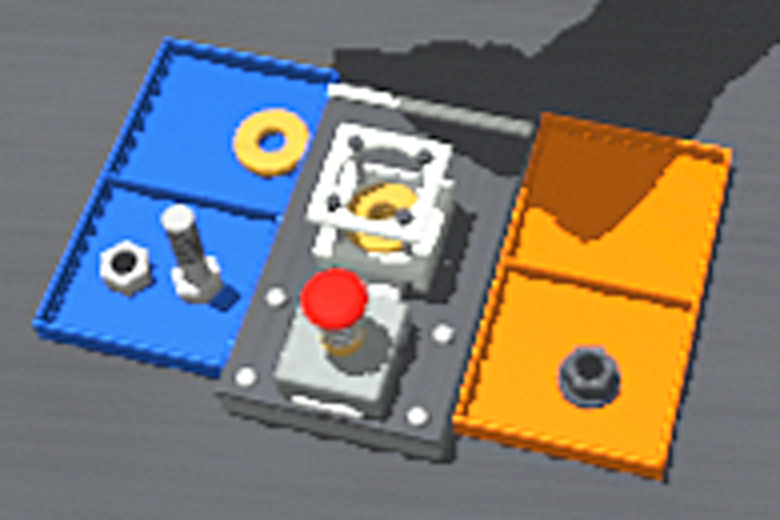

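View pics/scene1.png

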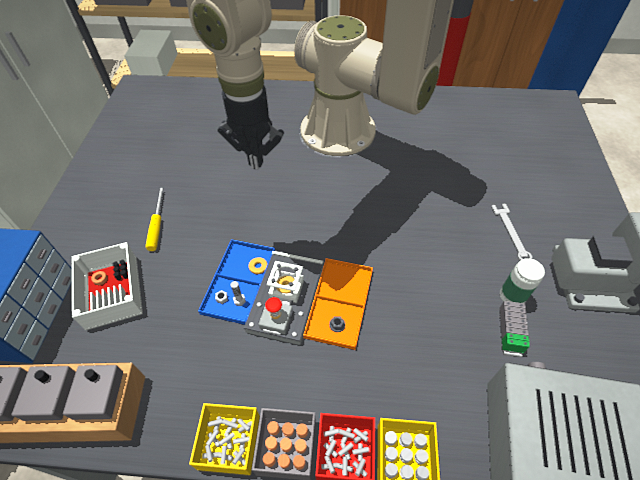

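The washer is flat in the blue front pocket (crop at (272,142)), the plunger is up, the shelf is empty and everything else is in place. The robot touches nothing, so I'll hand in.

```bash
python3 - <<'E'
from workcell import env
print(env.hand_in())
E
```

```text
the job is handed in; nothing more can be done
None
```

The washer is in the front pocket of the blue tray, and the job was handed in at about 18 s of the 38 s allowed.

- **Plunger:** I pressed it once down to its stop, at about 18 N, somewhat above the 12 N suggested, and let it come back up. A single washer came out onto the shelf.
- **Push:** I turned the gripper so its knuckles would clear the magazine, then pushed the washer sideways off the shelf with the closed fingertips.
- **Correction:** After the push the washer was leaning on the tray's near wall. I pressed the fingertips lightly on top (up to about 19 N) and dragged it off the wall, without lifting it. The first drag moved it only about 2.5 mm; the second freed it.

**Last checks:**
- The washer lies flat, with its top at about 10–11 mm against the expected 11 mm. It sits near the feeder-side wall of the pocket rather than in the middle.
- The plunger cap is up, the shelf is empty, and the remaining stack is in the magazine. I did not count the washers left in it.
- The bolt, the nuts and the bench items look unmoved in the scene picture.
- The gripper is clear of everything, and none of these checks failed or disagreed.

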